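Put the pasta cooker's burner into service

TASK

Open the gas cock with the long lever: turn the lever clockwise until it comes up against its hard stop and lean it firmly on the stop for a moment, without forcing it. Then lift the steel guard of the switch box fully open, flip the switch beneath it over to the far side and lower the guard shut again. Leave the water cock as it is and do not knock over the oil bottle or the flour shaker.

Things in the scene. Friction and masses are not known exactly. Their poses are not given: they have to be found in the camera images.
- gas_valve: Gas cock, fixed: a brass ball valve in a level steel pipe (22 mm thick, 160 mm long, along its x axis, centre line 52 mm up) that rises from the worktop and returns into it. Origin on the worktop under the valve's stem; z up is the axis of the lever. All but the lever, its hub and the stop stays below 98 mm.
- gas_axis (a point): Point on the lever's turning axis, 115 mm above the worktop (the lever's mid-height). The stop is a dark 10 mm upright pin on a small bracket 50 mm from this axis on the far side, its top 125 mm above the worktop. It is set by hand: it halts the lever anywhere from 74 to 106 degrees of turn; where is not told and has to be felt.
- gas_handle (a joint): Angle of the gas lever, rad. 0 = shut: it points along the valve's +y, across the pipe. Grows clockwise seen from above, towards the valve's +x (away from the robot); open at the stop (1.29 to 1.85). Starts at 0 to 0.25. Turns with about 1.5 N at the grip and stays where left. Firmly on the stop: 12 to 20 N at the grip for half a second; above about 30 N the stop is overloaded.
- gas_grip (a point): Middle of the rubber-covered grip of the gas lever, 95 mm from its axis, 115 mm above the worktop. The lever is a straight flat bar 22 mm wide and 14 mm high (108 to 122 mm above the worktop) that ends 120 mm from the axis; free space round its outer half. Push it from the side with a finger, or grip it.
- water_valve: Water cock, fixed, to be left alone: the same pipe and valve but with a short butterfly handle, 70 mm over both wings, 122 mm high. Origin on the worktop under its stem, x along the pipe.
- water_handle (a joint): Angle of the water cock's handle, rad; starts at 0 to 0.4 and is to be left alone: keep it within -0.25 to 0.65.
- switch_box: Switch box, fixed: grey base 130 x 100 x 30 mm. Origin at the centre of its underside, x towards the guard's hinge (the far side from the robot), z up. On it sits a steel guard, a cover 116 mm long, 96 mm wide, open below, its top 96 mm above the worktop when shut.
- guard_hinge (a point): Middle of the guard's hinge line, which runs along the box's y axis, 58 mm along +x from the box's centre and 32 mm above the worktop.
- guard (a joint): Angle of the guard, rad: 0 = shut, 1.57 = fully open and standing upright beyond the hinge. Its front lifts. It swings freely, weighs 0.18 to 0.29 kg, falls shut below about 1.0 and falls open above that.
- guard_pull (a point): Middle of the guard's pull: a round steel bar 18 mm thick, 36 mm long, parallel to the hinge line, its centre 28 mm above the guard's top, on two small posts. With the guard shut it is 94 mm from the hinge towards the robot and 92 mm above the hinge (124 mm above the worktop). It can be pinched over its two ends (36 mm) and then turns between the fingers as the guard swings.
- toggle (a joint): Angle of the toggle switch, rad: 0 = off (leaning 0.5 rad towards the box's -x, to the robot), 1.0 = on (leaning 0.5 rad to +x, to the hinge). It pivots about the box's y axis at the centre of the box, 28 mm above the worktop, stays where it is left and takes about 1.5 N at the tip.
- toggle_tip (a point): Centre of the ball (18 mm) at the tip of the toggle's 12 mm thick steel lever, 48 mm from its pivot; 70 mm above the worktop at either end of its throw, 76 mm in the middle.
- oil_bottle: Oil bottle, loose, 60 mm across, 200 mm tall, standing; origin at the centre of its underside.
- flour_shaker: Flour shaker, a loose metal can 60 mm across, 95 mm tall, standing; origin at the centre of its underside.
Mind the look-alikes: they are no part of the job. What is shaped like the gas_valve but purple is not meant.

How it is judged:
On the way, in this order (a step that is already met when the one before it is completed fails the run):
1. the gas lever, turned open, leans firmly on its stop (value of joint gas_handle above 1.22 rad and contact force between gas_handle and gas_valve above 15 N), for 0.2 s.
2. the guard is lifted open (value of joint guard above 1.4 rad), for 0.1 s.
3. the switch is flipped over to the far side (value of joint toggle above 0.85 rad and value of joint guard above 1.2 rad), for 0.1 s.
At the end, for the whole second after the job is handed in: The gas lever is still open (turned more than 70 degrees, where it met its stop), the switch is on (more than 0.85 of its 1.0 rad throw) and the guard is shut over it (within 3.5 degrees) (value of joint gas_handle above 1.22 rad and value of joint guard below 0.06 rad and value of joint toggle above 0.85 rad); the robot touches nothing.
It fails at once if the gas cock's stop is overloaded (more than about 30 N at the grip) (contact force between gas_handle and gas_valve above 58 N).
It fails at once if the water cock is turned (value of joint water_handle above 0.65 rad or value of joint water_handle below -0.25 rad).
It fails at once if the oil bottle is knocked over (angle between oil_bottle's own z axis and vertical above 0.5 rad).
It fails at once if the flour shaker is knocked over (angle between flour_shaker's own z axis and vertical above 0.5 rad).
It also fails if it takes over 72 s, if anything falls off the work surface, if the arm or the gripper's body presses on something with over 40 N, if the wrist force passes 120 N, or if a joint passes its speed limit or range.

ROBOT

A 6-joint arm with a two-finger parallel gripper is mounted at the origin on the work surface. World frame = base frame: x ahead of the robot, y to its left, z up, the work surface at z = 0. Lengths are in m, angles in rad, forces in N, time in s.
With the tool pointing down it reaches from about 0.35 to 0.925 m from the base axis. Payload 6.4 kg.
Tool frame: the origin (TCP) lies midway between the tips of the shut fingers; the grasp point (between the pads) lies r.grasp_offset behind it (r.grasp_offset is the distance from the TCP to the grasp point, in m); z points along the fingers, x is the direction in which the jaws open and shut, and the axes are right-handed (so a half turn about z gives the same grasp; the last joint's range is limited). The gripper opens to 85 mm and grips with 20 to 120 N. Pads are 22 mm wide; open, the fingers measure 114 mm over their backs; the gripper's body (76 mm by 85 mm) begins 54 mm behind the grasp point. The pads swing forward as they close: fully open they stand 13 mm farther back than shut.
Start: joints at [1.175, 0.245, 1.558, -0, 1.339, -0.174], TCP at [0.143, 0.634, 0.231] pointing down, gripper open.
Joint ranges: [-3.13, 3.13], [-1.02, 2.26], [0.13, 2.54], [-0.95, 4.09], [0.21, 2.88], [-2.74, 2.74]. Speed limits (rad/s): [2.57, 2.57, 3.14, 3.14, 3.14, 3.14].

INTERFACE

Orientations are given as a unit quaternion [w, x, y, z].
In Python, from plant import monitor, imaging, job, r gives the robot as it stands. The module is installed in compiled form; this text tells all that it offers.
- The arm moves only by the tool apply_moves, never from a script. Its argument "moves" is text: rows parted by semicolons, each of 4 numbers parted by spaces: the shift along the tool's x, y, z in cm, then the turn about the tool's z in degrees. In form: dx dy dz yaw; .... A call has 1 to 10 rows; each row is the pose to reach, as a shift and turn from the pose commanded when the call began, along the tool's axes at that moment; what a row does not reach only later rows make up. A row lasts 1/10 s, in which the tool goes at most 50 mm and 8.59 degrees, less where a joint would pass 70% of its speed; a pose out of reach is approached as far as the arm can. A call with a gripper value outside its range is refused whole. "hand" is the finger opening in cm, from 0 to 8.54, set as the call begins (left out, the last holds). The fingers move at their own pace and stop on an object; the grip force is fixed at half the most. Time passes only in rows, so rows that repeat a pose let the fingers close. It gives the time, the measured TCP pose, the force and the opening at its end, in the units of the state.
- monitor.read_state(): the state, without advancing time (a new reading comes with each control period).
- imaging.snapshot(name): name is "scene" or "top"; returns the picture (420x560x3 uint8, red, green, blue); there is no depth.
- imaging.camera_info(name): a dict with "vertical_fov" (degrees; the focal length in pixels is half the picture's height over the tangent of half this angle, whatever the lens; pixels are square), "cx", "cy" (the principal point, pixels), "R" (3x3) and "t" (3): a world point X has camera coordinates R X + t. Camera axes: x right, y down, z forward; pixel columns grow to the right and rows downward; lengths in m; the calibration is good to about 2 mm. A picture is of the moment at which its call begins. camera_info takes no time and is no camera call.
- job.close_job(): hands the job in, once; it reports no verdict.
Trained networks look in the newest picture that a camera, given by its name, has taken for a name from the list of things; names that differ only in an ending like _2 or _b are one class to them, and where a whole thing is asked for, a point or a joint stands for the part that bears it (a point fixed in the world has none). Each returns a list of dicts, best first, with "p" (0 to 1); they miss things now and then, are a little off and sometimes report something else, mostly with a low value. They report only what shows in the picture. A call takes as long as a camera call. They do not tell look-alikes from the thing itself.
- imaging.outline_of(query, camera): "region" (420x560 bool, what is visible of it).
- imaging.landmark_of(query, camera): "location" ([x, y, z] in m, in world coordinates, good to about 4 mm: a listed point, or the origin of a listed thing).
The state is a dict: "t": time; "joint_pos": joint angles; "qvel": joint speeds; "joint_torque": joint torques, N m; "tool_pos": TCP position; "tool_rot": TCP orientation; "force": force on the tool from outside, world axes, zero at the start; "ft_torque": the same for the moment, N m; "finger_gap": finger opening in m.
Only numpy, scipy, OpenCV 4.12 (cv2) and the standard library are available. Lean on these libraries where they do the work, as an engineer would, in place of code of your own. Each camera call takes 0.05 s, during which the arm holds its last target.

## Working session

There is one attempt and no reset: what is moved stays moved. The work goes in short steps, Python scripts to look and compute and a tool call to move; the robot and the scene stay as the last step left them, time stands still between calls to the robot, and variables do not carry over. Pictures are saved under pics/ and viewed, and the job is handed in when it is done.

Besides the shell and the picture viewer there is one more tool, called after ">>>" as name(argument=value, ...) on one line, values as JSON. apply_moves: Moves the arm, as the interface text tells. Its arguments: {"type":"object","properties":{"moves":{"type":"string"},"hand":{"type":"number"}},"required":["moves"]}

```bash
mkdir -p pics
python3 - <<'E'
from plant import monitor, imaging, job, r
import cv2
s=monitor.read_state(); print(s, r.grasp_offset)
for c in ["scene","top"]:
    im=imaging.snapshot(c); cv2.imwrite(f"pics/{c}0.png",im[:,:,::-1])
    print(c,imaging.camera_info(c))
    for q in ["gas_valve","gas_axis","gas_grip","water_valve","switch_box","guard_hinge","guard_pull","toggle_tip","oil_bottle","flour_shaker"]:
        print(q,[(round(d["p"],2),[round(float(v),3) for v in d["location"]]) for d in imaging.landmark_of(q,c)][:4])
print(monitor.read_state()["t"])
E
```

```text
{'t': 0.0, 'joint_pos': array([ 1.17488663e+00,  2.45833058e-01,  1.55904287e+00,  4.28970393e-05,
        1.33871795e+00, -1.74132049e-01]), 'qvel': array([-0.00044749, -0.00132508,  0.00067943, -0.00145614,  0.00549936,
        0.0004364 ]), 'joint_torque': array([ 7.59394288e-05, -4.29516506e+01, -3.26122713e+01, -1.80607108e-04,
        5.32977676e-03, -2.40069106e-06]), 'tool_pos': array([0.14275609, 0.63354192, 0.23015268]), 'tool_rot': array([ 4.61739306e-04,  7.81016173e-01,  6.24509997e-01, -8.87948921e-04]), 'force': array([ 0.0411247 , -0.12939033,  0.19542686]), 'ft_torque': array([-0.04023368, -0.01521642,  0.01935882]), 'finger_gap': 0.08545199538287976} 0.0187
scene {'vertical_fov': 55.38312264763653, 'cx': 282.71592070551657, 'cy': 213.02570837121237, 'R': array([[-0.19471145,  0.98062597,  0.02145106],
       [ 0.6659745 ,  0.14822749, -0.73109956],
       [-0.72011486, -0.1280676 , -0.68193349]]), 't': array([ 0.03990959, -0.25877265,  1.61746144])}
gas_valve [(0.87, [0.489, 0.259, -0.002]), (0.83, [0.243, 0.369, -0.001]), (0.71, [0.522, -0.268, 0.033]), (0.62, [0.5
[... 448 characters left out ...]
211025, 'cx': 278.15155883108315, 'cy': 213.35612099698568, 'R': array([[ 0.02662741, -0.99897093,  0.03671593],
       [-0.98887782, -0.03169917, -0.14531283],
       [ 0.14632716, -0.03243826, -0.98870426]]), 't': array([0.0058946 , 0.53144296, 1.13108512])}
gas_valve [(0.95, [0.49, 0.264, -0.004])]
gas_axis [(0.98, [0.49, 0.265, 0.113]), (0.68, [0.242, 0.372, 0.114])]
gas_grip [(0.9, [0.474, 0.353, 0.118])]
water_valve [(0.89, [0.531, 0.012, -0.003]), (0.33, [0.462, -0.26, 0.003])]
switch_box [(0.57, [0.463, -0.26, -0.001])]
guard_hinge []
guard_pull [(0.84, [0.424, -0.257, 0.126])]
toggle_tip []
oil_bottle [(0.81, [0.765, -0.155, -0.001])]
flour_shaker [(0.58, [0.361, 0.11, -0.001])]
1.1
```

View pics/scene0.png

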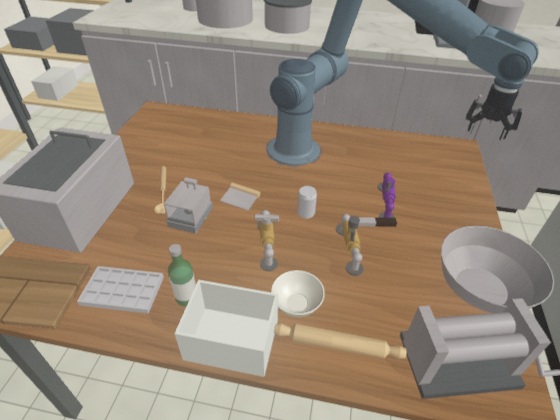

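View pics/top0.png

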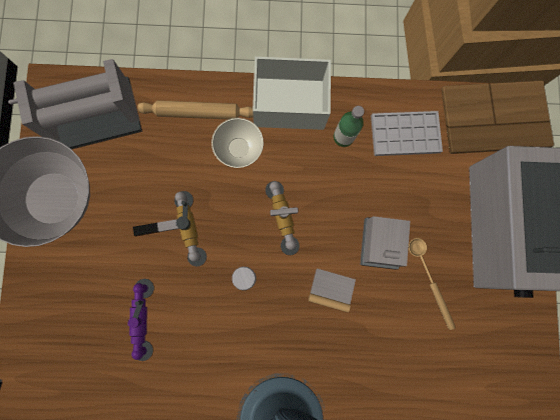

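Run:
```python
import cv2
im=cv2.imread("pics/top0.png"); cv2.imwrite("pics/top0c.png",cv2.resize(im[150:330,60:300],None,fx=3,fy=3,interpolation=cv2.INTER_CUBIC))
```

```text
(no output)
```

View pics/top0c.png

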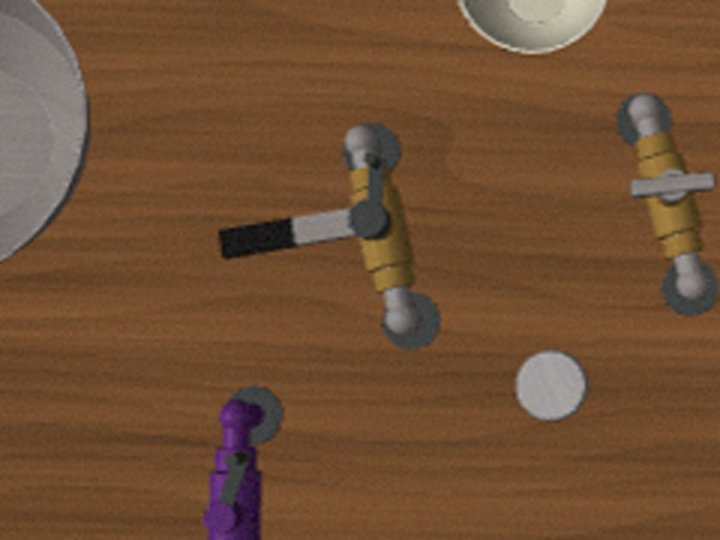

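Candidates: the brass valve with long lever at top (185,222), the purple one at (140,322), and the brass butterfly valve at (283,215). The first is the gas cock: it is brass, has the long black-gripped lever, and shows the stop pin at about (184,203). The purple one is the look-alike and the butterfly is the water cock, and the crop confirms this. The switch box is at (385,242).

```bash
cat > h.py <<'E'
import numpy as np
from plant import monitor, imaging, job, r
from scipy.spatial.transform import Rotation as R
def cur():
    s=monitor.read_state(); q=s["tool_rot"]; return s,np.array(s["tool_pos"]),R.from_quat([q[1],q[2],q[3],q[0]])
def az(Rm): v=Rm.apply([1,0,0]); return np.degrees(np.arctan2(v[1],v[0]))
def delta(target, azx=None, base=None):
    s,p,Rm=cur()
    p=p if base is None else np.array(base)
    d=Rm.inv().apply(np.array(target)-p)*100
    yaw=0 if azx is None else -(azx-az(Rm)+180)%360-180
    if azx is not None: yaw=((-(azx-az(Rm)))+180)%360-180
    return np.round(np.r_[d,yaw],2)
AX=np.array([0.4905,0.262]); TH0=101.4
def fing(th,r=.095,off=.024,z=.105):
    t=np.radians(th); u=np.array([np.cos(t),np.sin(t)]); n=np.array([np.sin(t),-np.cos(t)])
    return np.r_[AX+r*u-off*n,z]
E
python3 - <<'E'
from h import *
s,p,Rm=cur(); print(az(Rm))
print(fing(TH0,off=.045), delta(fing(TH0,off=.045,z=.231),TH0))
E
```

```text
77.29472459468491
[0.42761035 0.34623118 0.105     ] [-2.182e+01  3.410e+01  3.000e-02 -2.411e+01]
```

>>> apply_moves(moves="-21.8 34.1 0 -24.1;-21.8 34.1 0 -24.1;-21.8 34.1 0 -24.1;-21.8 34.1 0 -24.1;-21.8 34.1 0 -24.1;-21.8 34.1 0 -24.1;-21.8 34.1 0 -24.1;-21.8 34.1 0 -24.1;-21.8 34.1 0 -24.1;-21.8 34.1 0 -24.1", hand=0)

```text
t: 2.1
tool_pos: [0.4286, 0.3455, 0.2314]
tool_rot: [-0.0, 0.635, 0.773, 0.0]
force: [0.2, 0.8, 0.3]
finger_gap: 0.0003
```

>>> apply_moves(moves="0 0 4 0;0 0 8 0;0 0 11 0;0 0 12.6 0;0 0 12.6 0;0 0 12.6 0;0 0 12.6 0")

```text
t: 2.8
tool_pos: [0.4283, 0.3476, 0.107]
tool_rot: [0.001, 0.633, 0.774, 0.001]
force: [0.3, -0.3, -0.2]
finger_gap: -0.0001
```

Run:
```python
from h import *
import cv2
im=imaging.snapshot("top"); cv2.imwrite("pics/t1.png",cv2.resize(im[130:330,60:320,::-1],None,fx=3,fy=3))
s,p,Rm=cur(); print(p,az(Rm),s["joint_pos"],s["force"],s["t"])
for i in range(0,90,15):
    th=TH0-i; print(i,delta(fing(th),th))
```

```text
[0.42840256 0.34745083 0.10708453] 101.43850600376456 [ 4.75804802e-01  1.64220794e-01  1.89714146e+00  1.16161307e-04
  1.07705412e+00 -1.29468455e+00] [ 0.59379219 -0.17004416 -0.42503642] 2.85
0 [-0.11  2.    0.21  0.04]
15 [ 0.19  4.54  0.22 15.04]
30 [-0.18  7.07  0.23 30.04]
45 [-1.2   9.42  0.24 45.04]
60 [-2.78 11.42  0.24 60.04]
75 [-4.84 12.95  0.24 75.04]
```

View pics/t1.png

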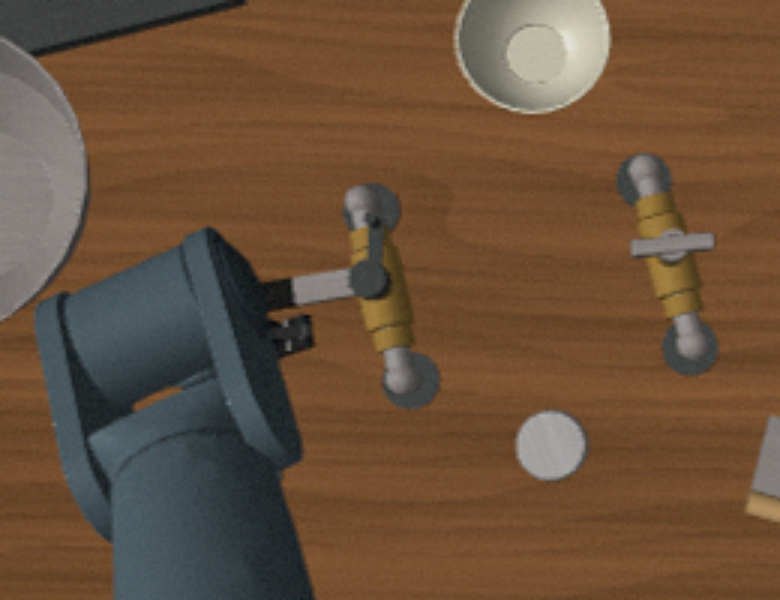

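The picture shows the closed fingers beside the lever, on the robot's side (crop 290,335). Next I push along the arc.

>>> apply_moves(moves="-0.1 2 0.2 0;0.1 3.3 0.2 7.5;0.2 4.5 0.2 15;0.1 5.8 0.2 22.5;-0.2 7.1 0.2 30;-0.6 8.3 0.2 37.5;-1.2 9.4 0.2 45;-1.9 10.4 0.2 52.5;-2.8 11.4 0.2 60;-2.8 11.4 0.2 60")

```text
t: 3.85
tool_pos: [0.5464, 0.3413, 0.1045]
tool_rot: [0.0, 0.936, 0.353, 0.001]
force: [-0.1, 0.2, -0.3]
finger_gap: 0.0004
```

Run:
```python
from h import *
import cv2
im=imaging.snapshot("top"); cv2.imwrite("pics/t2.png",cv2.resize(im[130:330,60:320,::-1],None,fx=3,fy=3))
s,p,Rm=cur(); print(p,az(Rm),s["joint_pos"],Rm.inv().apply(s["force"]),s["t"])
b=fing(TH0-60)
for i in range(60,105,3):
    th=TH0-i; print(i,delta(fing(th),th,b))
```

```text
[0.54581924 0.34157065 0.10437319] 41.495875707918096 [ 3.83406589e-01  3.65581090e-01  1.65514759e+00 -4.35241032e-05
  1.11893528e+00 -3.40813486e-01] [-0.44290103 -0.15514206  0.04238357] 3.9
60 [0.  0.  0.  0.1]
63 [0.11 0.5  0.   3.1 ]
66 [0.2  1.01 0.   6.1 ]
69 [0.26 1.52 0.   9.1 ]
72 [ 0.29  2.03  0.   12.1 ]
75 [ 0.29  2.54  0.   15.1 ]
78 [ 0.27  3.05  0.   18.1 ]
81 [ 0.22  3.56  0.   21.1 ]
84 [ 0.15  4.07  0.   24.1 ]
87 [ 0.05  4.57  0.   27.1 ]
90 [-0.08  5.07  0.   30.1 ]
93 [-0.23  5.56  0.   33.1 ]
96 [-0.41  6.04  0.   36.1 ]
99 [-0.62  6.51  0.   39.1 ]
102 [-0.85  6.97  0.   42.1 ]
```

View pics/t2.png

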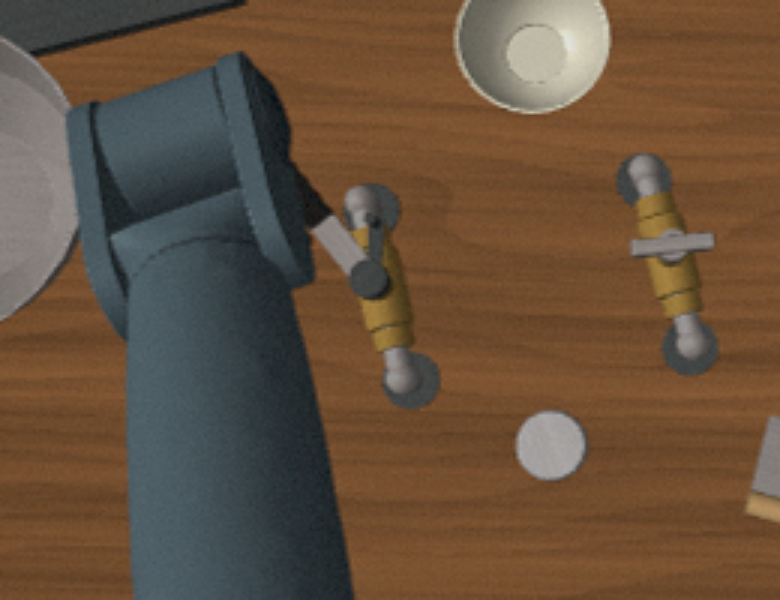

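>>> apply_moves(moves="0.1 0.5 0 3;0.2 1 0 6;0.25 1.3 0 7.5;0.26 1.5 0 9;0.26 1.5 0 9")

```text
t: 4.4
tool_pos: [0.5571, 0.3322, 0.1038]
tool_rot: [-0.0, 0.96, 0.279, 0.001]
force: [0.5, 0.6, 0.4]
finger_gap: 0.0001
```

Run:
```python
from h import *
s,p,Rm=cur(); print(p,az(Rm),Rm.inv().apply(s["force"]),s["t"])
b=fing(TH0-69)
for i in range(69,105,3):
    th=TH0-i; print(i,delta(fing(th),th,b))
```

```text
[0.5570541  0.33216641 0.10382608] 32.43581526253808 [ 0.77238342 -0.24925591 -0.41905463] 4.4
69 [0.   0.   0.   0.04]
72 [0.11 0.5  0.   3.04]
75 [0.2  1.01 0.   6.04]
78 [0.26 1.52 0.   9.04]
81 [ 0.29  2.03  0.   12.04]
84 [ 0.3   2.54  0.   15.04]
87 [ 0.27  3.05  0.   18.04]
90 [ 0.23  3.56  0.   21.04]
93 [ 0.15  4.07  0.   24.04]
96 [ 0.05  4.57  0.   27.04]
99 [-0.08  5.07  0.   30.04]
102 [-0.23  5.56  0.   33.04]
```

>>> apply_moves(moves="0.04 0.17 0 1;0.08 0.34 -0.1 2;0.11 0.5 -0.1 3")

```text
t: 4.7
tool_pos: [0.5604, 0.3283, 0.1041]
tool_rot: [-0.0, 0.967, 0.253, -0.0]
force: [-0.1, 2.2, -0.1]
finger_gap: 0.0001
```

>>> apply_moves(moves="0.03 0.17 0 1;0.06 0.34 0 2")

```text
t: 4.9
tool_pos: [0.5628, 0.3256, 0.1042]
tool_rot: [-0.0, 0.972, 0.236, 0.0]
force: [0.7, 2.6, -0.9]
finger_gap: 0.0001
```

>>> apply_moves(moves="0.03 0.15 0 1;0.05 0.3 0 2")

```text
t: 5.1
tool_pos: [0.5646, 0.3231, 0.1043]
tool_rot: [-0.0, 0.976, 0.219, 0.0]
force: [-0.7, 1.8, -0.3]
finger_gap: 0.0001
```

>>> apply_moves(moves="0.02 0.1 0 0.6;0.04 0.2 0 1.2")

```text
t: 5.3
tool_pos: [0.5658, 0.3215, 0.1043]
tool_rot: [-0.0, 0.978, 0.209, 0.0]
force: [-0.6, 1.5, -1.0]
finger_gap: 0.0001
```

>>> apply_moves(moves="0.02 0.1 0 0.6;0.04 0.2 0 1.2")

```text
t: 5.5
tool_pos: [0.567, 0.3199, 0.1044]
tool_rot: [-0.0, 0.98, 0.199, 0.0]
force: [0.2, 1.9, -0.8]
finger_gap: 0.0001
```

>>> apply_moves(moves="0.02 0.1 0 0.6;0.04 0.2 0 1.2")

```text
t: 5.7
tool_pos: [0.5681, 0.3182, 0.1044]
tool_rot: [-0.0, 0.982, 0.189, 0.0]
force: [-0.0, 1.9, -1.0]
finger_gap: -0.0002
```

>>> apply_moves(moves="0.03 0.1 0 0.6;0.06 0.2 0 1.2")

```text
t: 5.9
tool_pos: [0.5694, 0.3165, 0.1044]
tool_rot: [0.0, 0.984, 0.178, -0.0]
force: [0.5, 2.2, -0.3]
finger_gap: 0.0
```

>>> apply_moves(moves="0.03 0.1 0 0.6;0.06 0.2 0 1.2")

```text
t: 6.1
tool_pos: [0.5705, 0.3148, 0.1043]
tool_rot: [0.0, 0.986, 0.168, -0.0]
force: [-0.4, 1.1, 0.3]
finger_gap: 0.0
```

>>> apply_moves(moves="0.03 0.1 0 0.6;0.06 0.2 0 1.2")

```text
t: 6.3
tool_pos: [0.5715, 0.3135, 0.1043]
tool_rot: [-0.0, 0.988, 0.158, -0.0]
force: [-2.9, 4.7, 0.4]
finger_gap: 0.0001
```

>>> apply_moves(moves="0 0.04 0 0;0 0.04 0 0")

```text
t: 6.5
tool_pos: [0.5715, 0.3134, 0.1043]
tool_rot: [-0.001, 0.987, 0.158, -0.0]
force: [-2.5, 3.5, 1.4]
finger_gap: -0.0001
```

>>> apply_moves(moves="0 0.06 0 0;0 0.06 0 0")

```text
t: 6.7
tool_pos: [0.5716, 0.3132, 0.1043]
tool_rot: [-0.001, 0.987, 0.158, -0.0]
force: [-3.4, 5.9, 1.1]
finger_gap: -0.0002
```

>>> apply_moves(moves="0 0.06 0 0;0 0.06 0 0")

```text
t: 6.9
tool_pos: [0.5717, 0.313, 0.1043]
tool_rot: [-0.001, 0.987, 0.158, -0.0]
force: [-2.7, 7.4, 1.4]
finger_gap: 0.0002
```

>>> apply_moves(moves="0 0.06 0 0;0 0.1 0 0;0 0.1 0 0")

```text
t: 7.2
tool_pos: [0.5718, 0.3128, 0.1043]
tool_rot: [-0.002, 0.987, 0.158, -0.0]
force: [-2.6, 10.2, 1.2]
finger_gap: 0.0003
```

>>> apply_moves(moves="0 0.05 0 0;0 0.1 0 0;0 0.1 0 0")

```text
t: 7.5
tool_pos: [0.572, 0.3125, 0.1044]
tool_rot: [-0.003, 0.987, 0.158, -0.0]
force: [-2.8, 11.6, 0.0]
finger_gap: 0.0002
```

>>> apply_moves(moves="0 0.05 0 0;0 0.1 0 0;0 0.1 0 0;0 0.1 0 0;0 0.1 0 0;0 0.1 0 0;0 0.1 0 0;0 0.1 0 0")

```text
t: 8.3
tool_pos: [0.5721, 0.3122, 0.1044]
tool_rot: [-0.003, 0.987, 0.158, -0.0]
force: [-4.1, 14.2, -0.1]
finger_gap: 0.0001
```

Run:
```python
from h import *
import cv2
s,p,Rm=cur(); print(p,az(Rm),Rm.inv().apply(s["force"]),s["t"])
im=imaging.snapshot("scene"); cv2.imwrite("pics/t3.png",cv2.resize(im[130:330,260:480,::-1],None,fx=3,fy=3))
im=imaging.snapshot("top"); cv2.imwrite("pics/t4.png",cv2.resize(im[130:330,60:320,::-1],None,fx=3,fy=3))
```

```text
[0.57209462 0.31223505 0.1043836 ] 18.19724660605181 [  0.53479152 -14.79168754   0.14585781] 8.3
```

View pics/t3.png

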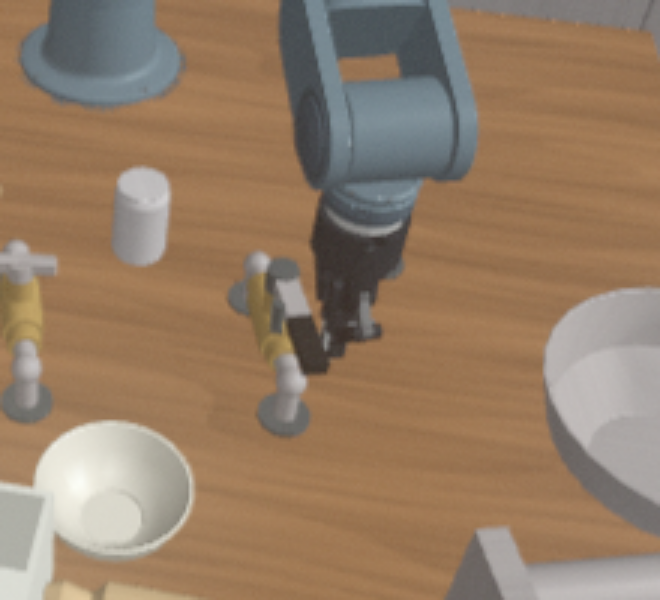

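View pics/t4.png

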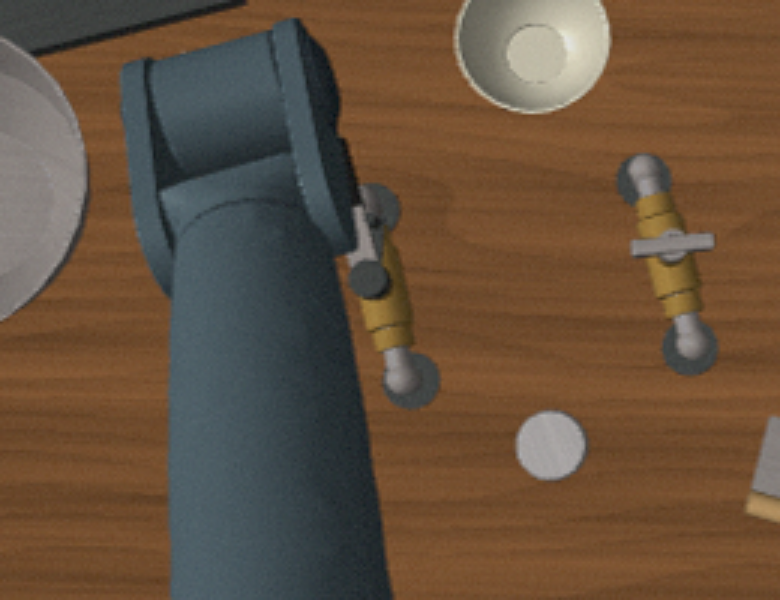

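The lever now rests on the dark stop pin (top crop about 375,225). The measured force was 14–15 N, held for about half a second. Next I back off and go up.

>>> apply_moves(moves="0 -0.5 0 0;0 -2 0 0;0 -4 0 0;0 -4 0 0;0 -4 -4 0;0 -4 -8 0;0 -4 -12 0;0 -4 -15 0;0 -4 -15 0", hand=0)

```text
t: 9.3
tool_pos: [0.5636, 0.3473, 0.261]
tool_rot: [-0.001, 0.987, 0.158, 0.005]
force: [0.4, -0.2, 0.0]
finger_gap: 0.0002
```

Run:
```python
from h import *
import cv2
im=imaging.snapshot("top"); cv2.imwrite("pics/t5.png",cv2.resize(im[130:330,60:320,::-1],None,fx=3,fy=3))
for q in ["switch_box","guard_hinge","guard_pull","gas_grip"]:
        print(q,[(round(d["p"],2),[round(float(v),3) for v in d["location"]]) for d in imaging.landmark_of(q,"top")][:3])
s,p,Rm=cur(); print(p,az(Rm),s["t"])
print(delta([.4235,-.254,.25],-97.6))
```

```text
switch_box [(0.97, [0.463, -0.26, -0.002])]
guard_hinge []
guard_pull [(0.98, [0.426, -0.256, 0.121])]
gas_grip [(0.57, [0.581, 0.289, 0.12]), (0.37, [0.358, 0.112, -0.002])]
[0.55996244 0.34623614 0.25189728] 18.17743223762919 9.55
[-31.69  52.77   0.34 115.78]
```

View pics/t5.png

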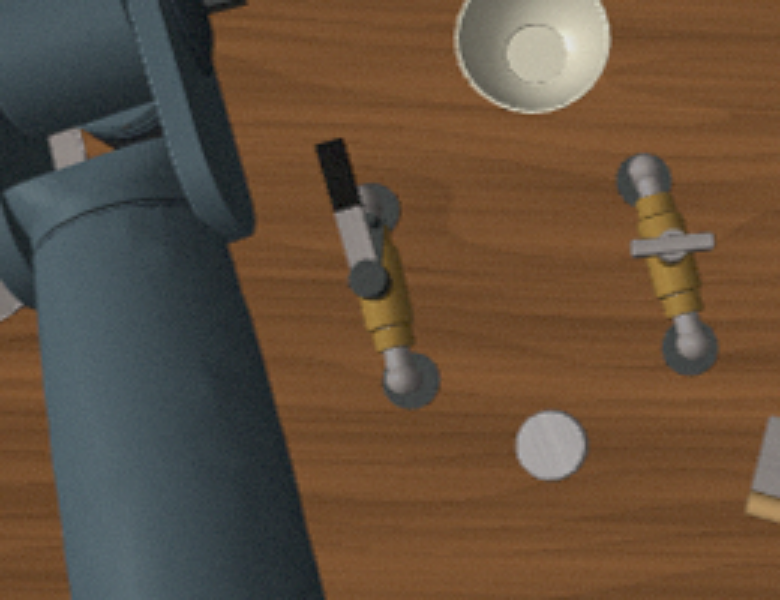

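>>> apply_moves(moves="-3 5 0 8.5;-6 10 0 17;-9 15 0 25.5;-12 20 0 34;-15 25 0 42.5;-18 30 0 51;-21 35 0 59.5;-24 40 0 68;-27 45 0 76.5;-30 50 0 85", hand=7)

```text
t: 10.55
tool_pos: [0.4487, -0.1423, 0.2529]
tool_rot: [0.0, 0.833, -0.553, -0.001]
force: [0.6, -1.0, -0.1]
finger_gap: 0.0701
```

Run:
```python
from h import *
print(delta([.4255,-.2547,.18],-97.6))
```

```text
[ 9.47  6.49  7.28 30.44]
```

>>> apply_moves(moves="3 2 0 8;6 4 2 16;8 5.5 5 24;9.5 6.5 7 30.4;9.5 6.5 7 30.4;9.5 6.5 7 30.4;9.5 6.5 7 30.4")

```text
t: 11.25
tool_pos: [0.4284, -0.2533, 0.185]
tool_rot: [0.0, -0.662, 0.749, -0.0]
force: [0.2, 0.2, 0.0]
finger_gap: 0.0702
```

Run:
```python
from h import *
import cv2
im=imaging.snapshot("scene"); cv2.imwrite("pics/g1.png",cv2.resize(im[130:280,110:310,::-1],None,fx=4,fy=4)[:600])
s,p,Rm=cur(); print(p,az(Rm),s["t"],s["joint_pos"])
print(delta([.4255,-.2547,.105],-97.6))
for c in ["scene","top"]:
  if c=="top": im=imaging.snapshot(c)
  for q in ["guard_hinge","guard_pull","switch_box"]:
        print(q,[(round(d["p"],2),[round(float(v),3) for v in d["location"]]) for d in imaging.landmark_of(q,c)][:3])
cv2.imwrite("pics/g2.png",cv2.resize(im[180:330,300:500,::-1],None,fx=4,fy=4))
```

```text
[ 0.42857664 -0.25329532  0.18533562] -97.08560170669361 11.3 [-7.61978710e-01 -7.00111361e-02  1.98204974e+00  7.44040404e-05
  1.22780462e+00  9.32459021e-01]
[0.17 0.3  8.03 0.51]
guard_hinge [(0.66, [0.522, -0.268, 0.033])]
guard_pull [(0.7, [0.425, -0.254, 0.127])]
switch_box [(0.73, [0.465, -0.256, -0.002])]
guard_hinge []
guard_pull [(0.56, [0.424, -0.257, 0.125])]
switch_box [(0.9, [0.463, -0.257, 0.002])]
```

View pics/g1.png

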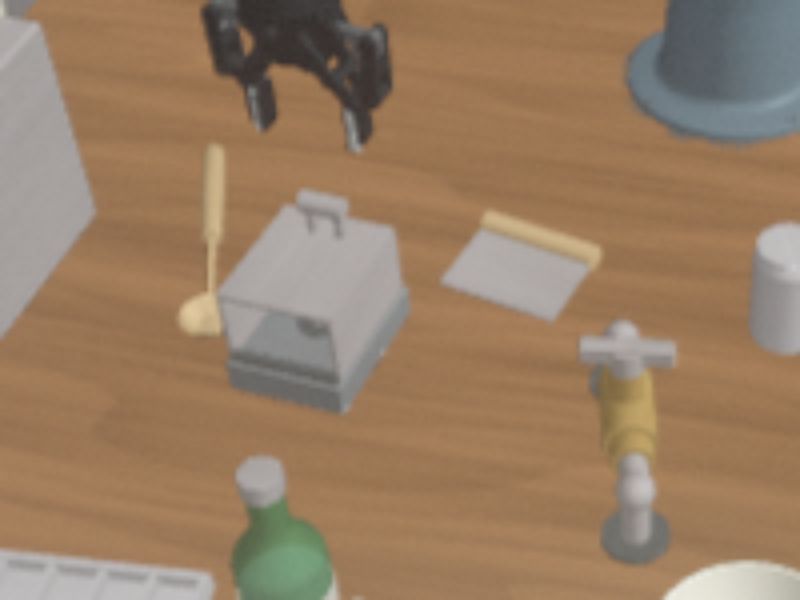

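View pics/g2.png

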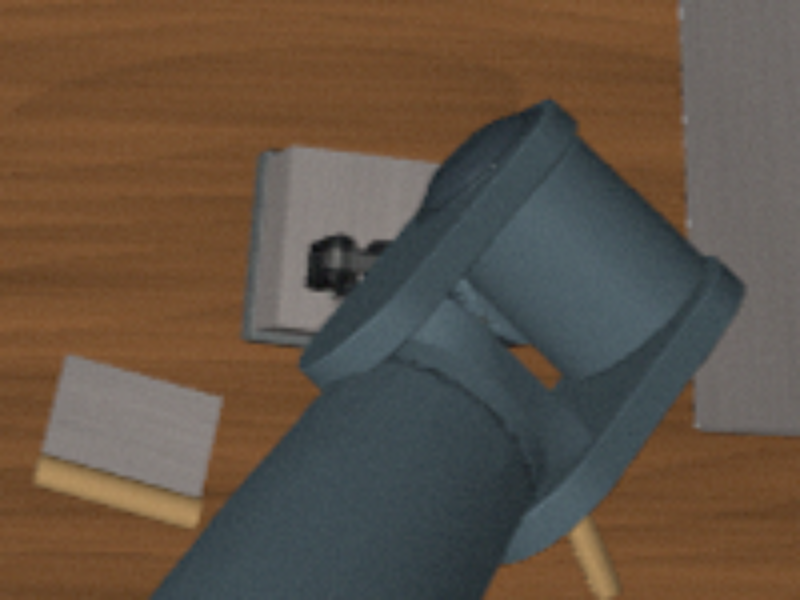

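>>> apply_moves(moves="0.2 0.2 2.5 0.5;0.2 0.3 5 0.5;0.2 0.3 6.5 0.5;0.2 0.3 7.5 0.5;0.2 0.3 8 0.5;0.2 0.3 8 0.5")

```text
t: 12.25
tool_pos: [0.4246, -0.2552, 0.1041]
tool_rot: [-0.0, -0.658, 0.753, 0.0]
force: [-0.8, -0.6, 0.7]
finger_gap: 0.0699
```

Run:
```python
from h import *
import cv2
im=imaging.snapshot("scene"); cv2.imwrite("pics/g3.png",cv2.resize(im[140:260,130:290,::-1],None,fx=5,fy=5,interpolation=cv2.INTER_CUBIC))
s,p,Rm=cur(); print(p,az(Rm),s["t"],s["force"])
```

```text
[ 0.424951   -0.25552618  0.10474784] -97.70220428045214 12.3 [0.03647706 0.34400231 0.34988553]
```

View pics/g3.png

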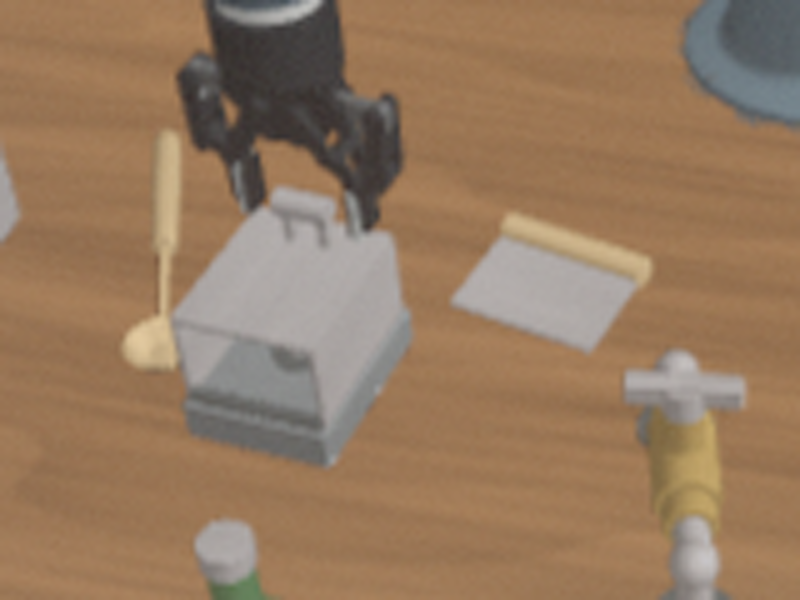

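The fingers straddle the pull (crop 305,205). Closing now.

>>> apply_moves(moves="0 0 0 0;0 0 0 0;0 0 0 0;0 0 0 0;0 0 0 0;0 0 0 0;0 0 0 0", hand=0)

```text
t: 13.0
tool_pos: [0.4251, -0.2555, 0.1054]
tool_rot: [0.0, -0.658, 0.753, -0.0]
force: [-1.6, 1.8, 6.2]
finger_gap: 0.0349
```

Run:
```python
from h import *
s,p,Rm=cur(); print(p,az(Rm),s["t"],s["force"],s["finger_gap"])
print(delta([.4255,-.2547,.105],-97.6))
# arc in tool axes relative to commanded; pull rel hinge
t0=np.arctan2(.092,.094);rr=np.hypot(.092,.094)
for g in range(0,95,5):
    a=t0+np.radians(g); d=np.array([-rr*np.cos(a)+.094, rr*np.sin(a)-.092])
    ps=np.radians(-7.6); w=np.array([d[0]*np.cos(ps),d[0]*np.sin(ps),d[1]])
    print(g,np.round(Rm.inv().apply(w)*100,2))
```

```text
[ 0.42507548 -0.25550401  0.10535583] -97.66681522744926 13.0 [-1.6441257   1.78354865  6.2227317 ] 0.03487978050749212
[-0.09 -0.03  0.04 -0.07]
0 [ 0.  0. -0.]
5 [-0.   -0.84 -0.78]
10 [-0.   -1.74 -1.49]
15 [-0.   -2.7  -2.12]
20 [-0.   -3.72 -2.66]
25 [-0.   -4.77 -3.11]
30 [-0.01 -5.86 -3.46]
35 [-0.01 -6.98 -3.72]
40 [-0.01 -8.12 -3.88]
45 [-0.01 -9.26 -3.94]
50 [-1.000e-02 -1.041e+01 -3.910e+00]
55 [-1.000e-02 -1.155e+01 -3.770e+00]
60 [-1.000e-02 -1.267e+01 -3.530e+00]
65 [-1.000e-02 -1.377e+01 -3.200e+00]
70 [ -0.02 -14.83  -2.77]
75 [ -0.02 -15.86  -2.25]
80 [ -0.02 -16.83  -1.64]
85 [ -0.02 -17.75  -0.95]
90 [ -0.02 -18.6   -0.19]
```

>>> apply_moves(moves="0 -0.84 -0.78 0;0 -1.74 -1.49 0;0 -2.7 -2.12 0;0 -3.72 -2.66 0;0 -4.77 -3.11 0;0 -5.86 -3.46 0;0 -6.98 -3.72 0;0 -8.12 -3.88 0;0 -8.12 -3.88 0")

```text
t: 13.9
tool_pos: [0.5049, -0.2631, 0.1426]
tool_rot: [0.001, -0.659, 0.752, 0.004]
force: [-3.7, 9.8, 6.1]
finger_gap: 0.0349
```

Run:
```python
from h import *
import cv2
im=imaging.snapshot("scene"); cv2.imwrite("pics/g4.png",cv2.resize(im[120:260,120:290,::-1],None,fx=4,fy=4,interpolation=cv2.INTER_CUBIC))
s,p,Rm=cur(); print(p,az(Rm),s["t"],s["force"],s["finger_gap"])
```

```text
[ 0.50454717 -0.2631108   0.14256606] -97.58841765297755 13.95 [-2.82248055 10.10202094  5.51109633] 0.03526819198615267
```

View pics/g4.png

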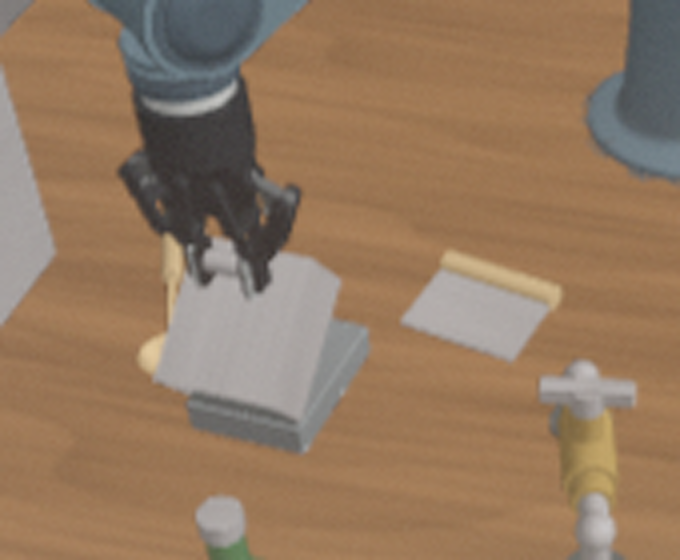

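Run:
```python
import numpy as np
t0=np.arctan2(.092,.094);rr=np.hypot(.092,.094)
b=None
for g in range(40,96,5):
    a=t0+np.radians(g); d=100*np.array([-rr*np.cos(a), rr*np.sin(a)])
    if b is None:b=d
    e=d-b
    print(g,f"{-.25-.035*e[0]:.2f} {-e[0]:.2f} {-e[1]:.2f}")
```

```text
40 -0.25 -0.00 -0.00
45 -0.29 -1.15 -0.06
50 -0.33 -2.29 -0.02
55 -0.37 -3.43 0.11
60 -0.41 -4.55 0.35
65 -0.45 -5.65 0.68
70 -0.49 -6.72 1.11
75 -0.52 -7.74 1.63
80 -0.56 -8.72 2.24
85 -0.59 -9.63 2.92
90 -0.62 -10.49 3.69
95 -0.64 -11.27 4.53
```

>>> apply_moves(moves="-0.25 0 0 0;-0.29 -1.15 -0.06 0;-0.33 -2.3 0 0;-0.37 -3.43 0.1 0;-0.41 -4.55 0.35 0;-0.41 -4.55 0.35 0")

```text
t: 14.55
tool_pos: [0.5515, -0.2675, 0.1399]
tool_rot: [0.0, -0.658, 0.753, 0.001]
force: [-2.5, 4.0, 4.5]
finger_gap: 0.035
```

Run:
```python
from h import *
s,p,Rm=cur(); print(p,az(Rm),s["t"],s["force"],Rm.inv().apply(s["force"]),s["finger_gap"])
```

```text
[ 0.55145658 -0.26752529  0.13989788] -97.64853517412536 14.55 [-2.5144061   4.04466376  4.53034237] [-3.67973926  3.03388367 -4.523341  ] 0.03495938696369675
```

>>> apply_moves(moves="-0.15 -1.1 0.33 0;-0.19 -2.17 0.76 0;-0.22 -3.19 1.28 0;-0.25 -4.17 1.89 0;-0.25 -4.17 1.89 0")

```text
t: 15.05
tool_pos: [0.5944, -0.2716, 0.1217]
tool_rot: [0.001, -0.658, 0.753, -0.002]
force: [1.1, 2.5, 5.8]
finger_gap: 0.0348
```

>>> apply_moves(moves="-0.02 -0.5 0.35 0;-0.03 -0.9 0.7 0;-0.04 -1.3 1 0;-0.05 -1.6 1.3 0;-0.05 -1.6 1.3 0")

```text
t: 15.55
tool_pos: [0.6106, -0.2731, 0.1095]
tool_rot: [0.002, -0.658, 0.753, -0.002]
force: [2.4, 3.9, 6.6]
finger_gap: 0.035
```

Run:
```python
from h import *
import cv2
im=imaging.snapshot("scene"); cv2.imwrite("pics/g5.png",cv2.resize(im[100:280,110:310,::-1],None,fx=3.5,fy=3.3,interpolation=cv2.INTER_CUBIC))
s,p,Rm=cur(); print(p,az(Rm),s["t"],s["force"],Rm.inv().apply(s["force"]),s["finger_gap"])
```

```text
[ 0.61045139 -0.27306662  0.10960546] -97.7127962521413 15.6 [3.7402781  2.20275612 6.11286024] [-2.68286417 -3.44072562 -6.09692727] 0.03456178390429699
```

View pics/g5.png

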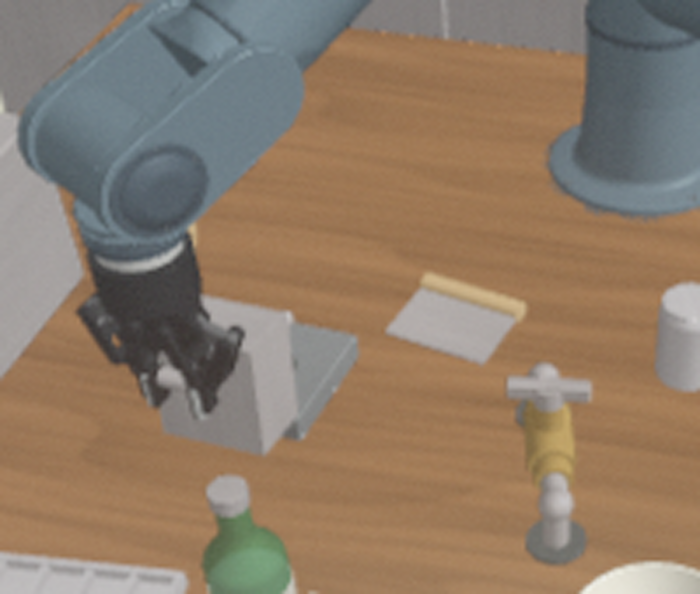

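Guard is open, about 1.55 rad by arc geometry. Release, rise and go to the toggle.

>>> apply_moves(moves="0 0 0 0;0 0 0 0;0 0 0 0;0 0 0 0;0 0 -3 0;0 0 -7 0;0 0 -11 0;0 0 -14 0;0 0 -14 0", hand=7)

```text
t: 16.5
tool_pos: [0.6106, -0.2746, 0.2543]
tool_rot: [0.001, -0.658, 0.753, -0.005]
force: [0.6, -0.8, 0.4]
finger_gap: 0.07
```

Run:
```python
from h import *
import cv2
im=imaging.snapshot("scene"); cv2.imwrite("pics/g6.png",cv2.resize(im[100:280,110:310,::-1],None,fx=3.5,fy=3.3,interpolation=cv2.INTER_CUBIC))
for c in ["scene","top"]:
  if c=="top": im=imaging.snapshot(c)
  for q in ["guard_hinge","guard_pull","switch_box","toggle_tip"]:
        print(q,[(round(d["p"],2),[round(float(v),3) for v in d["location"]]) for d in imaging.landmark_of(q,c)][:3])
s,p,Rm=cur(); print(p,az(Rm),s["t"],s["force"])
print(delta([.4043,-.2534,.25],-95.5))
```

```text
guard_hinge [(0.77, [0.52, -0.267, 0.034]), (0.57, [0.526, 0.015, 0.002])]
guard_pull [(0.82, [0.611, -0.27, 0.127])]
switch_box [(0.58, [0.466, -0.259, -0.0])]
toggle_tip [(0.43, [0.441, -0.256, 0.068])]
guard_hinge [(0.86, [0.522, -0.264, 0.03])]
guard_pull [(0.84, [0.607, -0.272, 0.127])]
switch_box [(0.7, [0.465, -0.261, -0.002])]
toggle_tip [(0.3, [0.461, -0.259, 0.001])]
[ 0.60806909 -0.27284059  0.24676173] -97.71123705462367 17.0 [-0.21422306 -0.3648349   0.46861417]
[ 0.81 20.45 -0.3  -2.21]
```

View pics/g6.png

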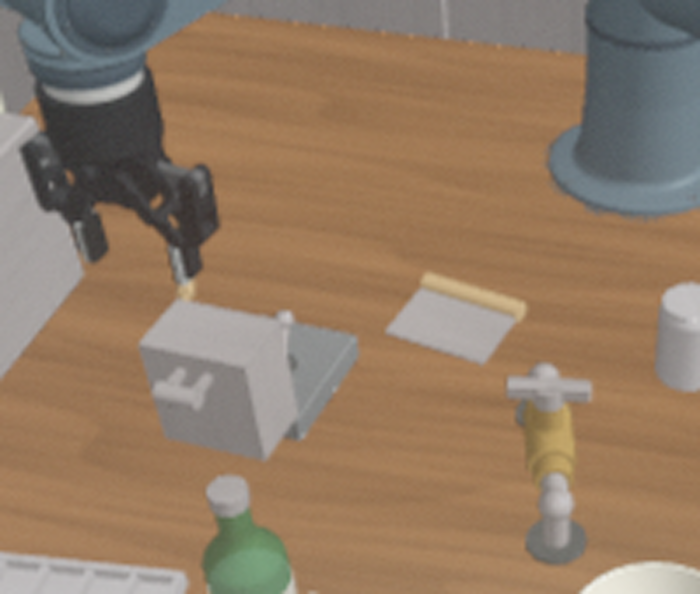

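The guard stands open and the toggle ball shows at crop (285,318).

>>> apply_moves(moves="0 4 0 0;0.2 8 0 -1;0.5 12 0 -2;0.8 16 0 -2.2;0.8 20.5 0 -2.2;0.8 20.5 0 -2.2;0.8 20.5 0 -2.2", hand=0)

```text
t: 17.7
tool_pos: [0.4038, -0.2535, 0.248]
tool_rot: [0.0, -0.672, 0.741, -0.001]
force: [1.2, 0.3, 0.5]
finger_gap: -0.0003
```

Run:
```python
from h import *
print(cur()[1],delta([.4043,-.2534,.060],-95.5))
```

```text
[ 0.4038283  -0.25348624  0.24796012] [-0.03 -0.03 18.8  -0.07]
```

>>> apply_moves(moves="0 0 4.5 0;0 0 9 0;0 0 13 0;0 0 16 0;0 0 18 0;0 0 18.8 0;0 0 18.8 0;0 0 18.8 0")

```text
t: 18.5
tool_pos: [0.4053, -0.2542, 0.0608]
tool_rot: [0.0, -0.672, 0.74, -0.001]
force: [-0.1, -0.5, -0.0]
finger_gap: 0.0005
```

>>> apply_moves(moves="0 -0.8 0 0;0 -1.6 0 0;0 -2.4 0 0;0 -3.2 0 0;0 -4 0 0;0 -4 0 0")

```text
t: 19.1
tool_pos: [0.4453, -0.2575, 0.0599]
tool_rot: [0.0, -0.673, 0.74, -0.001]
force: [-0.7, 0.1, 0.3]
finger_gap: 0.0004
```

Run:
```python
from h import *
import cv2
im=imaging.snapshot("scene"); cv2.imwrite("pics/g7.png",cv2.resize(im[100:280,110:310,::-1],None,fx=3.5,fy=3.3,interpolation=cv2.INTER_CUBIC))
s,p,Rm=cur(); print(p,az(Rm),s["t"],s["force"])
```

```text
[ 0.4446634  -0.25729384  0.0596457 ] -95.48690216188564 19.15 [ 0.31978533  0.84727658 -0.36604357]
```

View pics/g7.png

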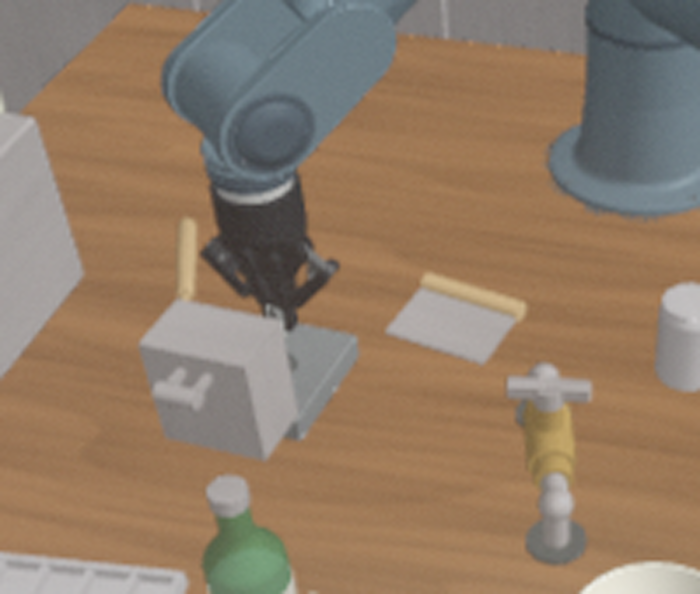

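>>> apply_moves(moves="0 -0.3 0 0;0 -0.6 0 0;0 -0.9 0 0;0 -1.2 0 0;0 -1.2 0 0")

```text
t: 19.65
tool_pos: [0.456, -0.2583, 0.0595]
tool_rot: [-0.0, -0.672, 0.74, 0.0]
force: [0.3, 0.5, -0.1]
finger_gap: -0.0003
```

>>> apply_moves(moves="0 -0.15 0 0;0 -0.3 0 0;0 -0.3 0 0")

```text
t: 19.95
tool_pos: [0.4588, -0.2586, 0.0596]
tool_rot: [-0.0, -0.672, 0.74, 0.0]
force: [-1.0, -0.2, -0.7]
finger_gap: 0.0001
```

>>> apply_moves(moves="0 -0.15 0 0;0 -0.3 0 0;0 -0.3 0 0")

```text
t: 20.25
tool_pos: [0.4621, -0.259, 0.0598]
tool_rot: [0.0, -0.672, 0.74, -0.0]
force: [-0.5, -0.4, -0.4]
finger_gap: -0.0
```

>>> apply_moves(moves="0 -0.15 0 0;0 -0.3 0 0;0 -0.3 0 0")

```text
t: 20.55
tool_pos: [0.4647, -0.2592, 0.0596]
tool_rot: [-0.0, -0.672, 0.74, 0.0]
force: [-2.3, -0.6, 0.7]
finger_gap: 0.0
```

Run:
```python
from h import *
import cv2
im=imaging.snapshot("scene"); cv2.imwrite("pics/g8.png",cv2.resize(im[160:250,150:250,::-1],None,fx=6,fy=6,interpolation=cv2.INTER_CUBIC))
print(imaging.landmark_of("toggle_tip","scene"))
s,p,Rm=cur(); print(p,az(Rm),s["t"],s["force"])
```

```text
[]
[ 0.46478232 -0.25926852  0.05967506] -95.50688518404675 20.65 [-3.11115415  0.49634282  1.11311169]
```

View pics/g8.png

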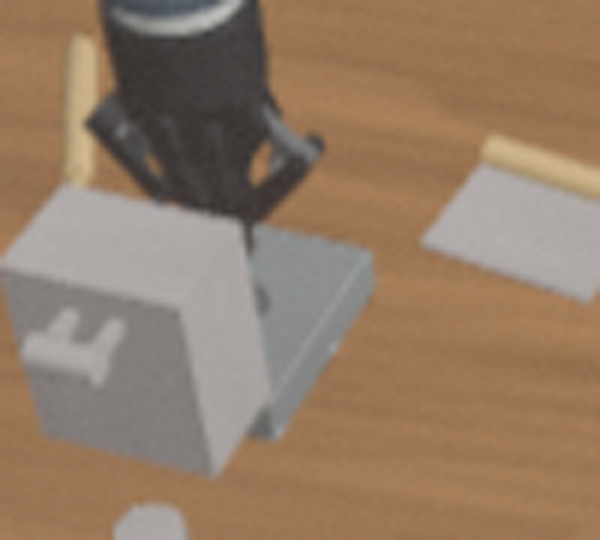

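>>> apply_moves(moves="0 -0.1 0 0;0 -0.2 0 0;0 -0.2 0 0")

```text
t: 20.95
tool_pos: [0.4652, -0.2592, 0.0594]
tool_rot: [-0.001, -0.673, 0.74, 0.002]
force: [-9.2, -0.0, 4.0]
finger_gap: 0.0004
```

>>> apply_moves(moves="0 -0.1 0 0;0 -0.15 0 0;0 -0.15 0 0")

```text
t: 21.25
tool_pos: [0.4655, -0.2592, 0.0592]
tool_rot: [-0.002, -0.673, 0.74, 0.003]
force: [-14.6, 0.6, 6.3]
finger_gap: -0.0003
```

>>> apply_moves(moves="0 1 0 0;0 3 0 0;0 5 0 0;0 5 -4 0;0 5 -9 0;0 5 -14 0;0 5 -18 0;0 5 -18 0;0 5 -18 0")

```text
t: 22.15
tool_pos: [0.4193, -0.2553, 0.2411]
tool_rot: [0.0, -0.672, 0.74, -0.002]
force: [-0.7, -0.5, 0.1]
finger_gap: -0.0
```

Run:
```python
from h import *
import cv2
im=imaging.snapshot("scene"); cv2.imwrite("pics/g9.png",cv2.resize(im[160:250,150:250,::-1],None,fx=6,fy=6,interpolation=cv2.INTER_CUBIC))
print([(d["p"],d["location"]) for q in ("toggle_tip","guard_pull") for d in imaging.landmark_of(q,"scene")])
im=imaging.snapshot("top"); cv2.imwrite("pics/g10.png",cv2.resize(im[190:290,330:450,::-1],None,fx=6,fy=6,interpolation=cv2.INTER_CUBIC))
print([(d["p"],d["location"]) for q in ("toggle_tip","guard_pull") for d in imaging.landmark_of(q,"top")])
s,p,Rm=cur(); print(p,az(Rm),s["t"],s["force"])
print(delta([.6105,-.2735,.25],-95.5))
```

```text
[(0.55, [0.7603, -0.1541, -0.002]), (0.81, [0.6112, -0.2702, 0.13])]
[(0.57, [0.4882, -0.2571, 0.0686]), (0.7, [0.6096, -0.2732, 0.1258]), (0.4, [0.5817, 0.2887, 0.1172])]
[ 0.41811844 -0.25433054  0.23821074] -95.51254748143697 22.45 [ 0.67615508  0.2473471  -0.24143143]
[ 6.000e-02 -1.933e+01 -1.210e+00 -1.000e-02]
```

View pics/g9.png

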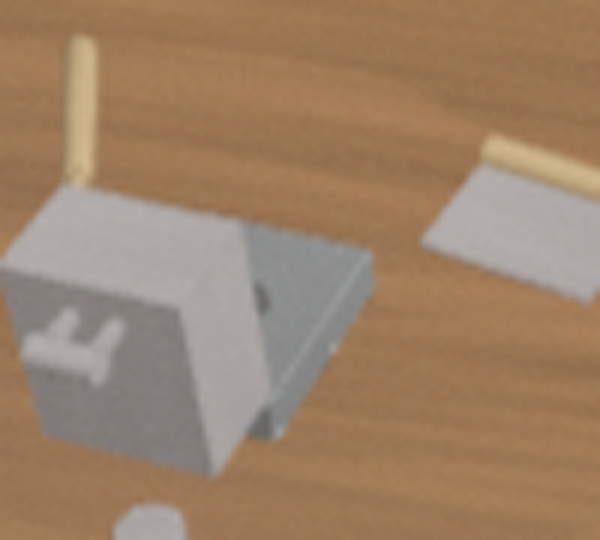

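View pics/g10.png

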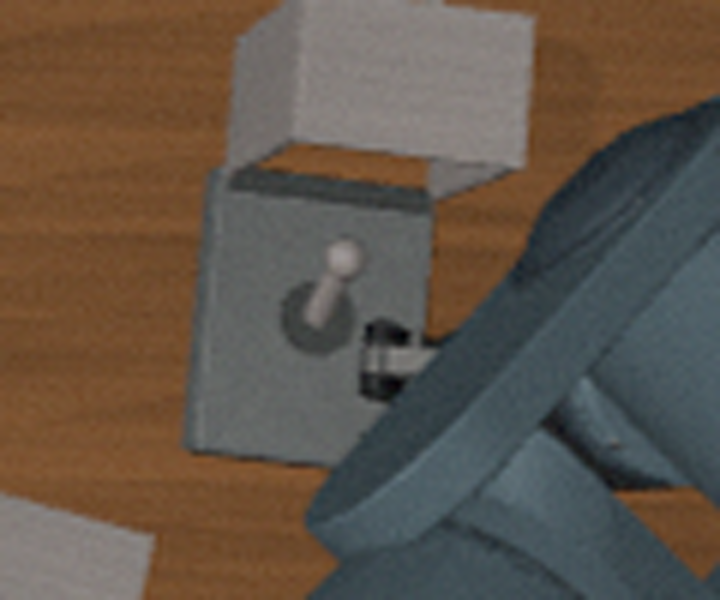

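The toggle now leans to the hinge side: ball at top crop (345,258), located at +25 mm, which is fully on. Next I regrasp the pull.

>>> apply_moves(moves="0 -4 -1.2 0;0 -8.5 -1.2 0;0 -13 -1.2 0;0 -17 -1.2 0;0 -19.3 -1.2 0;0 -19.3 -1.2 0;0 -19.3 -1.2 0", hand=7)

```text
t: 23.15
tool_pos: [0.6103, -0.2731, 0.2503]
tool_rot: [-0.0, -0.672, 0.74, 0.001]
force: [-0.4, 0.0, -0.6]
finger_gap: 0.0699
```

Run:
```python
from h import *
s,p,Rm=cur();print(p,delta([.6105,-.2735,.11],-95.5))
```

```text
[ 0.6103348  -0.27305886  0.25031854] [ 6.000e-02 -5.000e-02  1.403e+01  1.000e-02]
```

>>> apply_moves(moves="0 0 4 0;0 0 8 0;0 0 11 0;0 0 13 0;0 0 14 0;0 0 14 0;0 0 14 0")

```text
t: 23.85
tool_pos: [0.6109, -0.2738, 0.1131]
tool_rot: [0.0, -0.672, 0.74, -0.001]
force: [-0.2, -0.5, 0.6]
finger_gap: 0.0696
```

>>> apply_moves(moves="0 0 0 0;0 0 0 0;0 0 0 0;0 0 0 0;0 0 0 0;0 0 0 0;0 0 0 0", hand=0)

```text
t: 24.55
tool_pos: [0.6114, -0.2728, 0.1135]
tool_rot: [0.001, -0.672, 0.74, -0.0]
force: [-0.8, 3.3, 5.5]
finger_gap: 0.0348
```

Run:
```python
from h import *
import cv2
im=imaging.snapshot("scene"); cv2.imwrite("pics/g11.png",cv2.resize(im[100:280,110:310,::-1],None,fx=3.5,fy=3.3,interpolation=cv2.INTER_CUBIC))
s,p,Rm=cur(); print(p,az(Rm),s["t"],s["force"],s["finger_gap"])
t0=np.arctan2(.092,.094);rr=np.hypot(.092,.094)
b=None
for g in [89]+list(range(85,-6,-5)):
    a=t0+np.radians(g); d=np.array([-rr*np.cos(a), rr*np.sin(a)])
    if b is None:b=d
    e=d-b; ps=np.radians(-5.4); w=np.array([e[0]*np.cos(ps),e[0]*np.sin(ps),e[1]])
    print(g,np.round(Rm.inv().apply(w)*100,2))
```

```text
[ 0.61137544 -0.27282695  0.11350625] -95.49519341208261 24.6 [-0.69458436  3.75421899  5.6447626 ] 0.03460339750592089
89 [0. 0. 0.]
85 [ 0.    0.69 -0.61]
80 [ 0.   1.6 -1.3]
75 [ 0.    2.58 -1.91]
70 [ 0.    3.6  -2.43]
65 [ 0.01  4.67 -2.85]
60 [ 0.01  5.76 -3.19]
55 [ 0.01  6.89 -3.43]
50 [ 0.01  8.02 -3.57]
45 [ 0.01  9.17 -3.6 ]
40 [ 1.000e-02  1.032e+01 -3.540e+00]
35 [ 0.02 11.45 -3.38]
30 [ 0.02 12.57 -3.12]
25 [ 0.02 13.66 -2.77]
20 [ 0.02 14.72 -2.32]
15 [ 0.02 15.73 -1.78]
10 [ 0.03 16.69 -1.16]
5 [ 0.03 17.6  -0.45]
0 [ 0.03 18.43  0.34]
-5 [ 0.03 19.2   1.19]
```

View pics/g11.png

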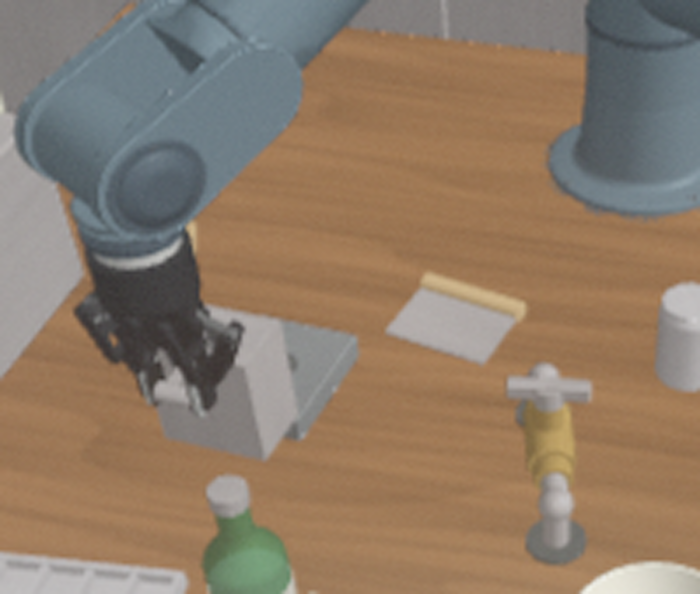

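>>> apply_moves(moves="0 0.7 -0.6 0;0 1.6 -1.3 0;0 2.58 -1.91 0;0 3.6 -2.43 0;0 4.67 -2.85 0;0 5.76 -3.19 0;0 6.89 -3.43 0;0 8 -3.57 0;0 9.17 -3.6 0;0 9.17 -3.6 0")

```text
t: 25.6
tool_pos: [0.5182, -0.2643, 0.1482]
tool_rot: [0.0, -0.672, 0.741, 0.0]
force: [3.0, 5.4, 0.7]
finger_gap: 0.0345
```

Run:
```python
from h import *
s,p,Rm=cur(); print(p,az(Rm),s["t"],s["force"],Rm.inv().apply(s["force"]),s["finger_gap"])
```

```text
[ 0.51824388 -0.26425495  0.14816965] -95.57414021729996 25.6 [3.03386865 5.40953261 0.74511349] [-5.67902743 -2.4939674  -0.74254309] 0.03453980810117682
```

>>> apply_moves(moves="-0.1 1.15 0.06 0;-0.1 2.28 0.22 0;-0.1 3.4 0.48 0;-0.1 4.5 0.83 0;-0.1 5.55 1.28 0;-0.1 6.56 1.82 0;-0.1 7.5 2.44 0;-0.1 8.4 3.15 0;-0.1 8.4 3.15 0")

```text
t: 26.5
tool_pos: [0.4333, -0.2564, 0.1165]
tool_rot: [-0.002, -0.672, 0.74, 0.001]
force: [-5.8, 0.1, 9.4]
finger_gap: 0.0344
```

>>> apply_moves(moves="0 0.4 0.35 0;0 0.85 0.8 0;0 0.85 0.8 0;0 0.85 0.8 0")

```text
t: 26.9
tool_pos: [0.4256, -0.2557, 0.109]
tool_rot: [-0.002, -0.672, 0.74, 0.001]
force: [-5.8, -1.0, 10.4]
finger_gap: 0.0345
```

>>> apply_moves(moves="0 0.05 0.1 0;0 0.05 0.1 0;0 0.05 0.1 0")

```text
t: 27.2
tool_pos: [0.425, -0.2556, 0.1084]
tool_rot: [-0.002, -0.672, 0.74, 0.001]
force: [-9.3, 1.3, 12.8]
finger_gap: 0.0343
```

>>> apply_moves(moves="0 0 0 0;0 0 0 0;0 0 0 0;0 0 0 0;0 0 -3 0;0 0 -7 0;0 0 -11 0;0 0 -14 0;0 0 -14 0", hand=7)

```text
t: 28.1
tool_pos: [0.4288, -0.2563, 0.2524]
tool_rot: [0.0, -0.672, 0.74, -0.005]
force: [0.5, 0.3, 0.7]
finger_gap: 0.0701
```

>>> apply_moves(moves="0 2 -2 0;0 4 -4 0;0 4 -4 0;0 4 -4 0")

```text
t: 28.5
tool_pos: [0.387, -0.2506, 0.2862]
tool_rot: [0.0, -0.672, 0.74, 0.0]
force: [0.4, 0.8, 0.2]
finger_gap: 0.07
```

Run:
```python
from h import *
import cv2
im=imaging.snapshot("scene"); cv2.imwrite("pics/f1.png",im[:,:,::-1]);cv2.imwrite("pics/f1c.png",cv2.resize(im[160:250,150:250,::-1],None,fx=6,fy=6,interpolation=cv2.INTER_CUBIC))
print([(d["p"],d["location"]) for q in ("toggle_tip","guard_pull","gas_grip","oil_bottle") for d in imaging.landmark_of(q,"scene")])
s,p,Rm=cur(); print(p,s["t"],s["force"],s["finger_gap"])
```

```text
[(0.73, [0.425, -0.2549, 0.1259]), (0.82, [0.5794, 0.2955, 0.1154]), (0.86, [0.7647, -0.1506, -0.001]), (0.55, [0.4921, 0.2595, 0.1176])]
[ 0.38713872 -0.25040158  0.28585711] 28.75 [-0.19996984 -0.24194723 -0.05724957] 0.07003148342110545
```

View pics/f1.png

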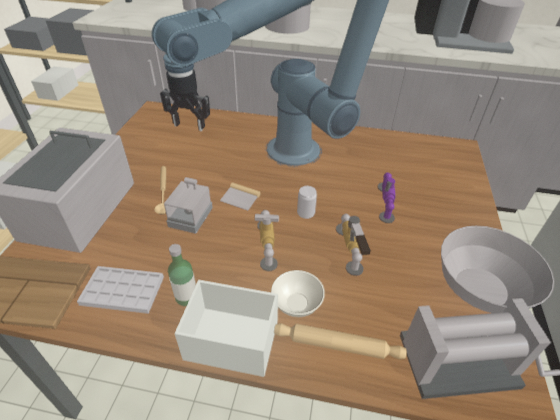

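View pics/f1c.png

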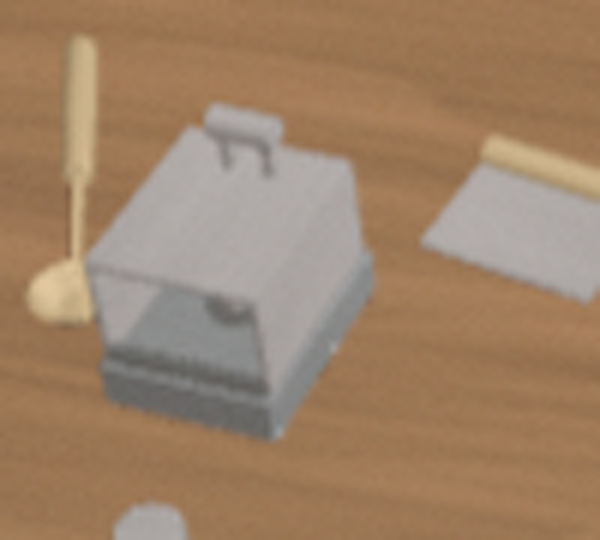

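Run:
```python
from h import *
import cv2
c=imaging.camera_info("scene"); f=210/np.tan(np.radians(c["vertical_fov"]/2))
for n,X in [("on",(.486,-.2615,.07)),("off",(.4395,-.257,.07)),("rear top edge",(.5185,-.2645,.096)),("pivot",(.4625,-.259,.03))]:
    v=c["R"]@np.array(X)+c["t"]; u=[c["cx"]+f*v[0]/v[2],c["cy"]+f*v[1]/v[2]]; print(n,np.round(u,1),"crop",np.round([(u[0]-150)*6,(u[1]-160)*6]))
a=cv2.imread("pics/scene0.png"); cv2.imwrite("pics/cmp.png",np.hstack([cv2.resize(q[180:240,160:220],None,fx=6,fy=6,interpolation=cv2.INTER_CUBIC) for q in (a,cv2.imread("pics/f1.png"))]))
```

```text
on [183.9 205. ] crop [203. 270.]
off [190.6 195.8] crop [243. 215.]
rear top edge [177.7 205.5] crop [166. 273.]
pivot [189.1 209.6] crop [235. 298.]
```

View pics/cmp.png

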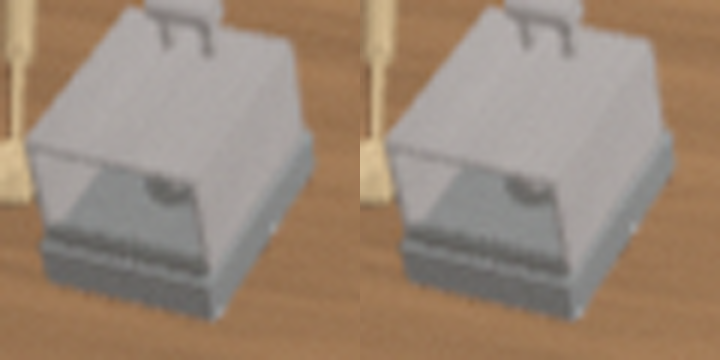

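The guard matches its initial shut image exactly, the lever is at its stop, and the robot is clear of everything. Handing in.

```bash
python3 -c "
from plant import job,monitor
print(job.close_job(),monitor.read_state()['t'])"
```

```text
the job is handed in; nothing more can be done
the job is handed in; nothing more can be done
```

The job is handed in after about 29 s of the 72 s allowed; no verdict is reported, so success rests on my own checks.

- **Gas cock:** I pushed the brass cock's long lever clockwise with closed fingers until it met its stop, after about 83° of turn. I held it there at 14–15 N at the grip for about 0.5 s, then backed off. The last picture shows it still open.
- **Guard and switch:** I lifted the guard by its pull to about 1.55 rad and pushed the toggle to its end stop with up to about 15 N. The toggle was then seen leaning to the hinge side, its ball about 25 mm past the centre. I lowered the guard again, released it and moved clear.
- **Final checks:** The guard looks the same as in the first picture, where it was shut, and its pull was found where it started, within about 4 mm. The water cock, bottle and shaker look unmoved in the last picture, and the force on the gripper reads zero.
- **What I could not confirm:** The toggle is hidden under the shut guard, so I last saw it on just before closing.
- **What disagreed:** The box is turned about 5.5°, not the 7.6° I first measured. That caused about 10 N of sideways force while opening, which I corrected on the way. In one scene picture the toggle search pointed at the oil bottle, and I discarded that result.

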